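# Unlatch the tilt-out recycling bin and hold it open at 30 degrees

## Robot

A 6-joint arm with a two-finger parallel gripper is mounted at the origin on the work surface. World frame = base frame: x ahead of the robot, y to its left, z up, the work surface at z = 0. Lengths are in m, angles in rad, forces in N, time in s.
With the tool pointing down it reaches from about 0.325 to 0.9 m from the base axis. Payload 6.1 kg.
Tool frame: the origin (TCP) lies midway between the tips of the shut fingers; the grasp point (between the pads) lies 19 mm behind it; x points along the fingers, y is the direction in which the jaws open and shut, and the axes are right-handed (so a half turn about x gives the same grasp; the last joint's range is limited). The gripper opens to 85 mm and grips with 20 to 120 N. Pads are 22 mm wide; open, the fingers measure 114 mm over their backs; the gripper's body (76 mm by 85 mm) begins 54 mm behind the grasp point. The pads swing forward as they close: fully open they stand 13 mm farther back than shut.
Start: joints at [1.219, 0.22, 1.526, -0, 1.395, -0.126], TCP at [0.14, 0.609, 0.231] pointing down, gripper open.
Joint ranges: [-2.98, 2.98], [-0.91, 2.08], [0.09, 2.57], [-1.24, 4.39], [0.2, 2.65], [-2.68, 2.68]. Speed limits (rad/s): [2.57, 2.57, 3.01, 3.14, 3.14, 3.14].

## Interface

Orientations are given as [roll, pitch, yaw] about the fixed x, y, z axes, in that order (R = Rz(yaw) Ry(pitch) Rx(roll)).
In Python, from plant import movep, move_l, set_joints, gripper_to, hold, inverse_kinematics, observe, get_image, get_calibration, Unreachable, job_done gives the robot as it stands. Calls block until the motion is done:
- movep(position, orientation): joint-space move of the TCP to a pose.
- move_l(position, feed=0.15, rotation=None, max_force=None): straight line of the TCP; rotation=None keeps the orientation; feed is the mean speed in m/s. With max_force (N) it stops when the force on the tool has changed by that much, and returns True; else False.
- set_joints(angles): joint-space move.
- gripper_to(opening, f_grip=None): finger opening in m; f_grip is the grip in N (None keeps the last); returns when the fingers have stopped.
- hold(seconds).
- inverse_kinematics(position, orientation): joint angles nearest the present ones, or None.
- observe(): the state.
- get_image(name): name is "scene" or "top" or "wrist"; returns (picture, depth): 480x640x3 uint8, red, green, blue; 480x640 float32, m along the optical axis (not along the pixel's ray), 0 where there is no reading.
- get_calibration(name): a dict with "intrinsics" (3x3 intrinsics, pixels), "dist_coeffs" ([k1, k2, p1, p2, k3] as OpenCV has them; the pictures are not rectified), "world_from_camera" (4x4, takes a point from camera to world coordinates). Camera axes: x right, y down, z forward; pixel columns grow to the right and rows downward; lengths in m; the calibration is good to about 2 mm. A picture is of the moment at which its call begins: read the wrist's pose just before it. get_calibration takes no time and is no camera call; for the wrist camera it gives the pose at the moment of the call.
A pose or a line that the arm cannot do raises Unreachable and nothing moves.
- job_done(): hands the job in, once; it reports no verdict.
The state is a dict: "time_s": time; "q": joint angles; "joint_velocities": joint speeds; "joint_torque": joint torques, N m; "eef_pos": TCP position; "tcp_rot": TCP orientation; "ft_force": force on the tool from outside, world axes, zero at the start; "torque": the same for the moment, N m; "opening": finger opening in m.
Only numpy, scipy, OpenCV 4.12 (cv2) and the standard library are available. Lean on these libraries where they do the work, as an engineer would, in place of code of your own. Each camera call takes 0.05 s, during which the arm holds its last target.

## Task

Swing the latch lever on top of the tilt-out recycling bin fully over from its locked notch (one dot) into the free notch (two dots) and leave it there, then take the bin's front by its bar handle, pull it out and hold it still, tilted 30 degrees from closed, so that empties can be dropped in. A spring pulls the front shut as soon as it is let go, so finish while you are still holding it there. Leave the things standing on and around the bin where they are.

Things in the scene. Friction and masses are not known exactly. Their poses are not given: they have to be found in the camera images.
- bin: Fixed carcass of the tilt-out recycling bin: white laminated plywood box, 200 deep (x) x 300 wide (y) x 250 mm high. Origin at the centre of its underside; its x axis points from the front to the back, so the front looks along -x; y is along its width, z up. The flat top, with the latch on it, is 250 mm above the origin. The box closes flush; front and bucket tilt out together towards -x.
- tilt (a joint): Tilt of the bin's front panel with its grey bucket (298 wide, 240 high, 16 mm thick, together about 0.9 kg), hinged along its lower edge: 0 = closed, grows in rad as the top comes out (30 degrees = 0.524); stop at 0.75. Spring and weight pull it shut from anywhere: about 3 to 6 N at the bar handle. Blocked by the latch hook while the latch is locked.
- front_hinge (a point): Middle of the front's hinge line, in the bin's frame at x = -108, y = 0, z = 20 mm; the line runs along the bin's y.
- front: The tilting front of the bin: white panel 298 wide, 240 high, 16 mm thick, with the grey bucket behind it, bar handle in front and a small steel keeper stud on its top edge. Origin on the hinge line at mid-width, mid-thickness of the panel; at tilt 0 its axes are the bin's.
- handle (a point): Bar handle of the front: level round steel bar, 12 mm thick, 120 mm long along its y, on two posts at its ends. This point is the middle of the bar. The bar's axis is 42 mm out from the panel's front face (36 mm free behind the bar) and, closed, 225 mm above the bin's underside (25 mm below its top) and 158 mm in front of the bin's origin; it turns with the front (50 mm in front of and 205 mm above the hinge line when closed).
- latch (a joint): Swing latch lever on the bin's top, turning about the upright pivot: 0 = locked (knob straight to the back of the pivot, hook round the stud on the front panel), grows anticlockwise seen from above, to 1.047 rad (60 degrees) = free notch. Turns between -0.03 and 1.077. A sprung ball drops into each notch between two ridges; getting it out takes about 2 to 4 N at the knob; between the notches it moves lightly and stays where it is left.
- knob (a point): In the latch's upright round black knob, 20 mm in diameter: the knob reaches 25 mm below and 20 mm above this point. 80 mm from the pivot, moves with the lever. Below the knob is the flat steel lever arm; a 14 mm round ball housing stands on it 50 mm from the pivot, 31 mm above the bin's top.
- pivot (a point): On the upright axis of the latch, at the height of the knob point; in the bin's frame at x = -45, y = 0, z = 290 mm.
- free_notch (a point): Where the knob point is when the lever is in its free notch (marked on the steel sector plate by two dots; the locked notch by one).
- tumbler: Steel tumbler, 60 across, 75 mm high, on the bin's top at its back corner. Origin: centre of its foot. Leave alone.
- lunch_tin: Grey round insulated lunch tin, 114 across, 150 mm high, behind the bin. Origin: centre of its foot. Leave alone.
- can: Empty aluminium can, 66 across, 115 mm high, in front of the bin to one side. Origin: centre of its foot. Leave alone.
- jar: Glass jar with a steel lid, 68 across, 100 mm high, beside the bin. Origin: centre of its foot. Leave alone.
- bottle: Empty clear plastic bottle, 68 across, 200 mm high. Origin: centre of its foot. Leave alone.
- bowl: Steel bowl, 140 across, 60 mm high. Origin: centre of its foot. Leave alone.
- scoop: Plastic scoop with a 100 x 70 x 35 mm tray and an 80 mm handle, lying flat. Origin: centre of the tray's underside. Leave alone.

How it is judged:
On the way, in this order (a step that is already met when the one before it is completed fails the run):
1. the latch lever sits in its free notch while the front is still shut (value of joint latch above 0.99 rad and value of joint tilt below 0.06 rad), for 0.2 s.
2. the fingers have pulled the front out to 30 degrees, within 5 (value of joint tilt between 0.436 and 0.611 rad and contact force between the fingers and front above 1 N), for 0.3 s.
At the end, for the whole second after the job is handed in: The front is held still (under 0.05 rad/s) at 30 degrees, within 5 degrees, by the fingers on it (more than 1 N), and the latch lever is in its free notch (beyond 0.99 rad) (all of step 2 and velocity of joint tilt between -0.05 and 0.05 rad/s and value of joint latch above 0.99 rad); the arm keeps its last pose, push and grip.
It fails at once if a thing on or beside the bin (tumbler, lunch tin, can, jar) is pushed more than 25 mm or tipped over (distance of any of tumbler, lunch_tin, can, jar from where it was at the start of the episode above 0.025 m or angle between any of tumbler, lunch_tin, can, jar's own z axis and vertical above 0.35 rad).
It fails at once if a thing elsewhere on the shelf (bottle, bowl, scoop) is pushed more than 25 mm or tipped over (distance of any of bottle, bowl, scoop from where it was at the start of the episode above 0.025 m or angle between any of bottle, bowl, scoop's own z axis and vertical above 0.35 rad).
It also fails if it takes over 51 s, if anything falls off the work surface, if the arm or the gripper's body presses on something with over 40 N, if the wrist force passes 120 N, or if a joint passes its speed limit or range.

## Working session

There is one attempt and no reset: what is moved stays moved. The work goes in short steps, each a Python script; the robot and the scene stay as the last script left them, time stands still between calls to the robot, and variables do not carry over. Pictures are saved under pics/ and viewed, and the job is handed in when it is done.

```bash
mkdir -p pics; ls; python3 - <<'E'
from plant import *
import cv2, numpy as np
for n in ["scene","top","wrist"]:
    im,d=get_image(n); cv2.imwrite(f"pics/{n}0.png",im[:,:,::-1]); np.save(f"pics/{n}0.npy",d)
    c=get_calibration(n); print(n,np.round(c["intrinsics"],1).tolist(),c["dist_coeffs"],np.round(c["world_from_camera"],4).tolist())
    np.savez(f"pics/{n}0cal.npz",K=c["intrinsics"],D=c["dist_coeffs"],T=c["world_from_camera"])
print(observe())
E
```

```text
pics
scene [[519.8, 0.0, 319.9], [0.0, 519.8, 239.4], [0.0, 0.0, 1.0]] [0.02852801 0.         0.         0.         0.        ] [[-0.9219, 0.3648, -0.1301, 0.7178], [0.3872, 0.8762, -0.2869, 0.2899], [0.0093, -0.3149, -0.9491, 1.3154], [0.0, 0.0, 0.0, 1.0]]
top [[575.2, 0.0, 320.7], [0.0, 575.2, 236.5], [0.0, 0.0, 1.0]] [-0.17243641  0.          0.          0.          0.        ] [[-0.0037, -0.9846, 0.1745, 0.2952], [-0.9999, 0.0013, -0.0142, -0.0306], [0.0137, -0.1746, -0.9845, 1.6681], [0.0, 0.0, 0.0, 1.0]]
wrist [[392.2, 0.0, 320.0], [0.0, 392.2, 245.7], [0.0, 0.0, 1.0]] [-0.05702182  0.          0.          0.          0.        ] [[0.2226, 0.9291, 0.2955, 0.0639], [0.9749, -0.2118, -0.0685, 0.6265], [-0.0011, 0.3033, -0.9529, 0.3726], [0.0, 0.0, 0.0, 1.0]]
{'time_s': 0.15, 'q': array([ 1.21889244e+00,  2.21070327e-01,  1.52735421e+00,  2.44893432e-05,
        1.39469763e+00, -1.26120480e-01]), 'joint_velocities': array([ 0.0019031 , -0.00311311, -0.00214186, -0.00034963,  0.00349733,
        0.00176051]), 'joint_torque': array([ 1.24058726e-03, -4.97486436e+01, -3.89905107e+01, -2.79626511e-04,
        7.33922061e-03,  3.40516415e-06]), 'eef_pos': array([0.13976466, 0.60869281, 0.23043171]), 'tcp_rot': array([-1.71267482,  1.56926663, -1.93846254]), 'ft_force': array([-0.12215815,  0.19660921, -0.57174828]), 'torque': array([-0.03591392,  0.02340834,  0.0857847 ]), 'opening': 0.08549362706963731}
```

View pics/scene0.png

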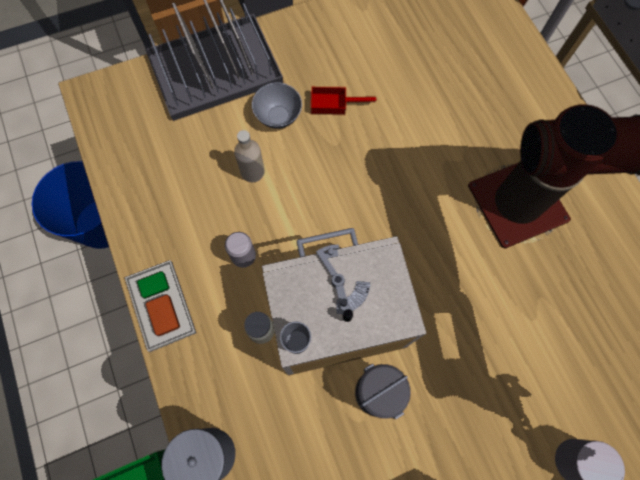

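View pics/top0.png

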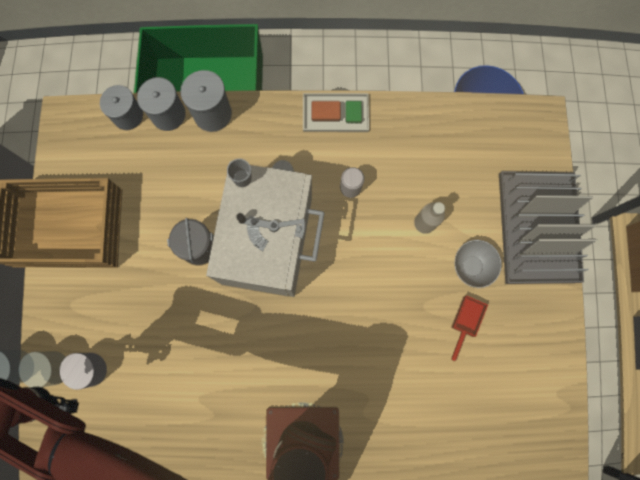

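View pics/wrist0.png

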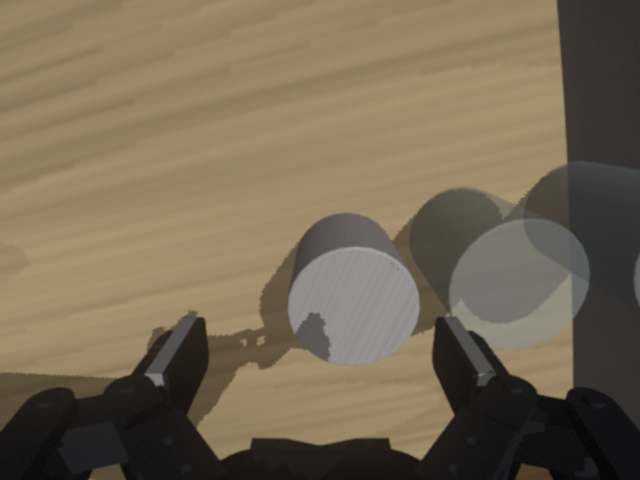

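The scene shot has the bin at about (345,300), its bar handle at (327,240), the knob at (348,315) and the tumbler at (294,338). In the top shot the front faces image right, which is world -y, with the handle at (313,235). I'll enlarge both.

```bash
python3 - <<'E'
import cv2
a=cv2.imread("pics/top0.png")[140:310,150:380]; cv2.imwrite("pics/topc.png",cv2.resize(a,(782,578),interpolation=cv2.INTER_CUBIC))
a=cv2.imread("pics/scene0.png")[215:415,210:450]; cv2.imwrite("pics/scenec.png",cv2.resize(a,(720,600),interpolation=cv2.INTER_CUBIC))
E
```

```text
(no output)
```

View pics/topc.png

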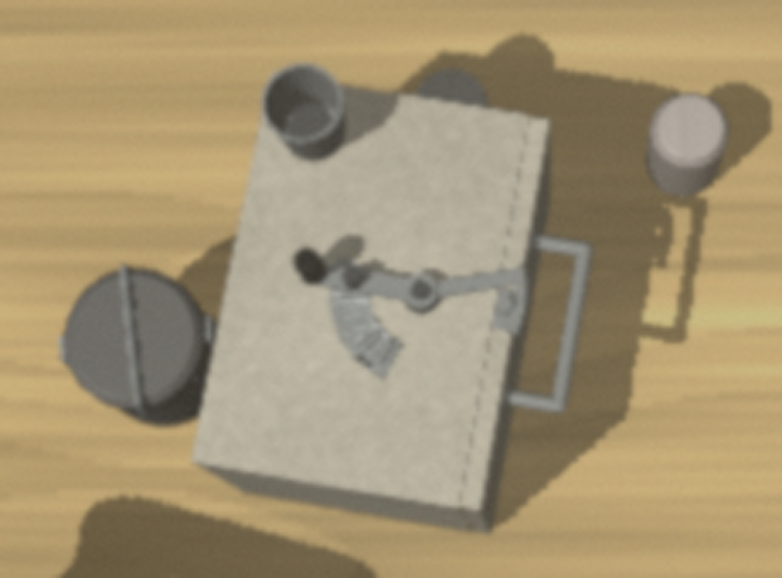

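View pics/scenec.png

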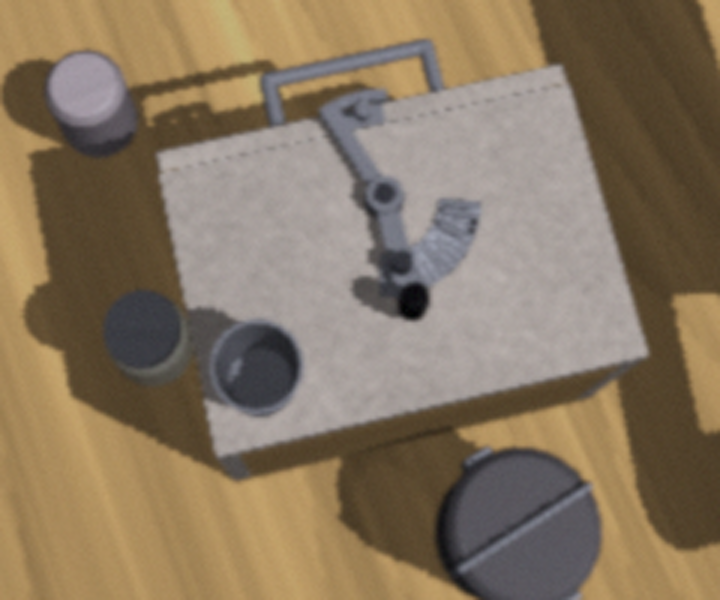

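```bash
cat > hp.py <<'E'
import numpy as np, cv2
def ray(n,uv,z,tag="0"):
    c=np.load(f"pics/{n}{tag}cal.npz"); K,D,T=c["K"],c["D"],c["T"]
    p=cv2.undistortPoints(np.array([[uv]],float),K,D)[0,0]
    d=T[:3,:3]@np.array([p[0],p[1],1]); o=T[:3,3]; return o+d*(z-o[2])/d[2]
def proj(n,P,tag="0"):
    c=np.load(f"pics/{n}{tag}cal.npz"); T=np.linalg.inv(c["T"])
    return cv2.projectPoints(np.asarray(P,float).reshape(-1,3),cv2.Rodrigues(T[:3,:3])[0],T[:3,3],c["K"],c["D"])[0][:,0]
E
python3 - <<'E'
from hp import *
from scipy.optimize import least_squares
t=lambda x,y:(x/3.4+150-.35,y/3.4+140-.35)
s=lambda x,y:(x/3+210-.33,y/3+215-.33)
obs=[("top",t(486,529),(-.116,.149,.249)),("top",t(547,119),(-.116,-.149,.249)),("top",t(196,462),(.1,.15,.25)),
("top",t(586,245),(-.158,-.06,.225)),("top",t(561,407),(-.158,.06,.225)),
("scene",s(158,153),(-.116,-.149,.249)),("scene",s(562,67),(-.116,.149,.249)),("scene",s(648,355),(.1,.15,.25)),("scene",s(217,458),(.1,-.15,.25)),
("scene",s(268,80),(-.158,-.06,.225)),("scene",s(430,46),(-.158,.06,.225))]
def w(p,b):
    c,sn=np.cos(p[2]),np.sin(p[2]); return np.array([p[0]+c*b[0]-sn*b[1],p[1]+sn*b[0]+c*b[1],b[2]])
for n,uv,b in obs: print(n,np.round(ray(n,uv,b[2]),4))
f=lambda p:np.concatenate([proj(n,w(p,b))[0]-uv for n,uv,b in obs])
r=least_squares(f,[.55,.1,1.6],loss="soft_l1"); p=r.x;print(p,np.degrees(p[2])); print(np.round(f(p).reshape(-1,2),1).tolist())
np.save("pose.npy",p)
for nm,b in dict(pivot=(-.045,0,.29),knob=(.035,0,.29),free=(-.045+.08*.5,.08*.866,.29),handle=(-.158,0,.225)).items(): print(nm,w(p,b),proj("top",w(p,b)),proj("scene",w(p,b)))
# knob check top z=.31
print(ray("top",t(309,264),.31),ray("scene",s(413,297),.31),w(p,(.035,0,.31)))
print("tin",ray("top",t(132,337),.15),"can",ray("top",t(688,128),.115),ray("scene",s(87,85),.115),"tumbler",ray("scene",s(255,365),.325),"jar",ray("scene",s(145,328),.1),
"bottle",ray("scene",(244,137),.2),"bowl",ray("scene",(276,103),.06))
E
```

```text
top [0.3999 0.0188 0.249 ]
top [ 0.7076 -0.0256  0.249 ]
top [0.4485 0.2313 0.25  ]
top [ 0.6158 -0.055   0.225 ]
top [ 0.4924 -0.0359  0.225 ]
scene [ 0.7072 -0.0254  0.249 ]
scene [0.4152 0.0266 0.249 ]
scene [0.4506 0.2359 0.25  ]
scene [0.7454 0.1863 0.25  ]
scene [ 0.6126 -0.0534  0.225 ]
scene [ 0.4918 -0.0318  0.225 ]
[0.57987603 0.11232078 1.4030778 ] 80.39043631666179
[[-1.6, -5.5], [0.5, 0.1], [-1.9, -0.1], [-0.6, 1.2], [-1.0, -0.8], [-0.4, -0.6], [-0.1, -1.8], [0.9, -0.3], [0.4, -0.4], [-0.0, -0.0], [-1.3, -0.2]]
pivot [0.57236403 0.06795221 0.29      ] [[272.19291427 223.35171397]] [[338.9101176  276.54498517]]
knob [0.5857187  0.14682966 0.29      ] [[240.15168131 218.06911256]] [[348.56109532 314.75116001]]
free [0.51073349 0.11895608 0.29      ] [[250.93729316 248.29109719]] [[376.99361181 287.80245531]]
handle [ 0.55350057 -0.0434622   0.225     ] [[317.57706459 235.57893443]] [[325.43130844 235.52226298]]
[0.58340698 0.14337226 0.31      ] [0.58964074 0.14676933 0.31      ] [0.5857187  0.14682966 0.31      ]
tin [0.55865031 0.30394436 0.15      ] can [ 0.7389965  -0.14135395  0.115     ] [ 0.7384784  -0.14024805  0.115     ] tumbler [0.70066789 0.14989256 0.325     ] jar [0.76498351 0.05857674 0.1       ] bottle [ 0.63312642 -0.35758305  0.2       ] bowl [ 0.50370711 -0.50478628  0.06      ]
```

Both views agree, with residuals around 1 px apart from one misread corner. The knob prediction lands on the visible knob. Next I check reachability, then hover over the knob for a wrist picture.

```bash
cat >> hp.py <<'E'
from scipy.spatial.transform import Rotation as Rot
def W(b,p=None):
    p=np.load("pose.npy") if p is None else p
    c,s=np.cos(p[2]),np.sin(p[2]); return np.array([p[0]+c*b[0]-s*b[1],p[1]+s*b[0]+c*b[1],b[2]])
def Bdir(v):
    return W(v)-W((0,0,0))
def rpy(xa,ya):
    xa=np.array(xa,float);ya=np.array(ya,float);xa/=np.linalg.norm(xa);ya/=np.linalg.norm(ya)
    return Rot.from_matrix(np.c_[xa,ya,np.cross(xa,ya)]).as_euler("xyz")
def knob(a,z,sgn=1,r=.08,off=0):   # off: tangential overtravel
    b=np.array([-.045+r*np.cos(a)-off*np.sin(a), r*np.sin(a)+off*np.cos(a), z]); 
    return W(b), rpy([0,0,-1], sgn*Bdir((-np.sin(a),np.cos(a),0)))
def bar(t,lean,back=.019,sgn=1,lift=0.,dx=0.):
    # TCP pose gripping bar at tilt t; tool leaned outward by lean
    h=np.array([-.108-.05*np.cos(t)-.205*np.sin(t)+dx,0,.02+.205*np.cos(t)-.05*np.sin(t)])
    a=np.array([np.sin(lean),0,-np.cos(lean)]); y=np.array([np.cos(lean),0,np.sin(lean)])
    return W(h+a*(back-lift)), rpy(Bdir(a),sgn*Bdir(y))
E
python3 - <<'E'
from plant import *
from hp import *
np.set_printoptions(precision=3,suppress=True)
for s in (1,-1):
    for a in (0,.52,1.06): print("knob",s,a,[inverse_kinematics(*map(list,knob(a,z,s))) for z in (.278,.42)])
    for t in (0,.25,.524):
        for l in (0,t): print("bar",s,t,l,inverse_kinematics(*map(list,bar(t,l,sgn=s))))
    print("bar up",inverse_kinematics(*map(list,bar(0,0,sgn=s,lift=.12))))
E
```

```text
knob 1 0 [None, None]
knob 1 0.52 [None, None]
knob 1 1.06 [array([ 0.077, -0.052,  1.729, -0.   ,  1.464,  2.326]), array([ 0.077, -0.077,  1.493, -0.   ,  1.725,  2.326])]
bar 1 0 0 [-0.22   0.074  1.738  0.     1.33  -1.623]
bar 1 0 0 [-0.22   0.074  1.738  0.     1.33  -1.623]
bar 1 0.25 0 [-0.31   0.085  1.763  0.     1.294 -1.713]
bar 1 0.25 0.25 [-0.448  0.107  1.758  0.246  1.354 -1.914]
bar 1 0.524 0 [-0.393  0.123  1.788  0.     1.23  -1.796]
bar 1 0.524 0.524 [-0.655  0.25   1.728  0.462  1.443 -2.183]
bar up [-0.22   0.007  1.582  0.     1.552 -1.623]
knob -1 0 [array([0.115, 0.144, 1.527, 0.   , 1.471, 0.283]), array([0.115, 0.121, 1.293, 0.   , 1.728, 0.283])]
knob -1 0.52 [array([ 0.117,  0.045,  1.632,  0.   ,  1.464, -0.236]), array([ 0.117,  0.02 ,  1.398,  0.   ,  1.723, -0.236])]
knob -1 1.06 [array([ 0.077, -0.052,  1.729, -0.   ,  1.464, -0.815]), array([ 0.077, -0.077,  1.493, -0.   ,  1.725, -0.815])]
bar -1 0 0 [-0.22   0.074  1.738  0.     1.33   1.518]
bar -1 0 0 [-0.22   0.074  1.738  0.     1.33   1.518]
bar -1 0.25 0 [-0.31   0.085  1.763  0.     1.294  1.429]
bar -1 0.25 0.25 [-0.448  0.107  1.758  0.246  1.354  1.228]
bar -1 0.524 0 [-0.393  0.123  1.788  0.     1.23   1.345]
bar -1 0.524 0.524 [-0.655  0.25   1.728  0.462  1.443  0.959]
bar up [-0.22   0.007  1.582  0.     1.552  1.518]<stdin>:5: UserWarning: Gimbal lock detected. Setting third angle to zero since it is not possible to uniquely determine all angles.
<stdin>:7: UserWarning: Gimbal lock detected. Setting third angle to zero since it is not possible to uniquely determine all angles.
<stdin>:8: UserWarning: Gimbal lock detected. Setting third angle to zero since it is not possible to uniquely determine all angles.
```

```bash
python3 -W ignore - <<'E'
from plant import *
from hp import *
move_l([.14,.609,.40],feed=.3)
P,o=knob(0,.40,-1); movep(list(P),list(o)); gripper_to(.045,30)
c=get_calibration("wrist"); im,d=get_image("wrist")
cv2.imwrite("pics/wrist1.png",im[:,:,::-1]); np.save("pics/wrist1.npy",d)
np.savez("pics/wrist1cal.npz",K=c["intrinsics"],D=c["dist_coeffs"],T=c["world_from_camera"])
s=observe();print(s["time_s"],s["eef_pos"],P,s["opening"],s["ft_force"])
print(proj("wrist",[W((.035,0,.31)),W((-.045,0,.29)),W((-.116,0,.249)),W((.1,.15,.25)),W((.1,-.15,.25))],"1"))
E
```

```text
3.675 [0.58571677 0.14689664 0.39997666] [0.5857187  0.14682966 0.4       ] 0.044790012290315914 [-1.20574401 -0.31780378 -0.06745775]
[[320.30581772 252.07388794]
 [320.10394907 346.17496086]
 [319.98499635 389.94716062]
 [116.32088264 141.72677239]
 [524.53600424 142.39822777]]
```

View pics/wrist1.png

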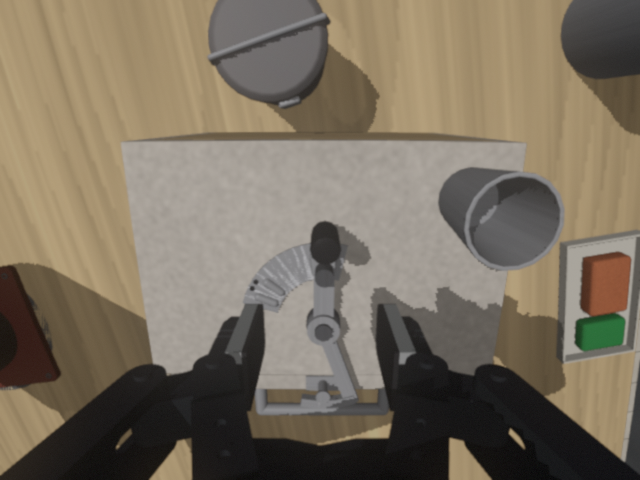

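The wrist shot shows the knob at about (325,245), the pivot at (324,326), and the back corners at (123,143) and (525,142). That puts it about 4 px to the right of the prediction, so I'll refine from a crop.

```bash
python3 - <<'E'
import cv2,numpy as np
im=cv2.imread("pics/wrist1.png")
cv2.imwrite("pics/w1c.png",cv2.resize(im[200:350,230:410],(720,600),interpolation=cv2.INTER_CUBIC))
from hp import *
d=np.load("pics/wrist1.npy")
c=np.load("pics/wrist1cal.npz");T=c["T"];K=c["K"]
def pt(u,v):
    p=cv2.undistortPoints(np.array([[[u,v]]],float),K,c["D"])[0,0]; z=d[v,u]; return (T@[p[0]*z,p[1]*z,z,1])[:3]
for u,v in [(325,248),(325,240),(325,232),(324,326),(324,275),(300,180),(130,150),(518,150),(300,240),(323,406)]: print(u,v,pt(u,v).round(4))
E
```

```text
325 248 [0.589  0.1488 0.3096]
325 240 [0.5899 0.154  0.3095]
325 232 [0.5904 0.1566 0.3008]
324 326 [0.5764 0.0736 0.271 ]
324 275 [0.5838 0.1195 0.2805]
300 180 [0.5768 0.185  0.2491]
130 150 [0.4576 0.2283 0.2511]
518 150 [0.7395 0.1811 0.2497]
300 240 [0.5685 0.1395 0.2506]
323 406 [ 0.5625 -0.0057  0.2661]
```

View pics/w1c.png

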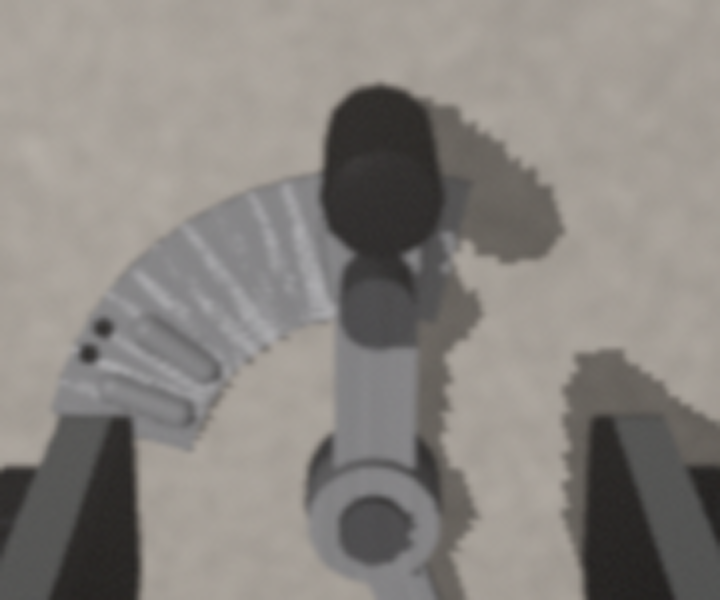

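```bash
python3 - <<'E'
from hp import *
k=ray("wrist",(325.1,250.2),.31,"1"); v=ray("wrist",(323.3,329.8),.272,"1")
d=k-v; print(k,v,np.hypot(*d[:2]),np.degrees(np.arctan2(d[1],d[0])))
print("model",W((.035,0,.31)),W((-.045,0,.27)))
p=np.load("pose.npy")
for uv,b in [((123,142.5),(.1,.15,.25)),((525,142.5),(.1,-.15,.25))]: print(ray("wrist",uv,.25,"1"),W(b))
E
```

```text
[0.58887095 0.14755152 0.31      ] [0.57537209 0.0708776  0.272     ] 0.07785312281203885 80.01508391335625
model [0.5857187  0.14682966 0.31      ] [0.57236403 0.06795221 0.27      ]
[0.45347972 0.23450824 0.25      ] [0.44867414 0.23595759 0.25      ]
[0.74481076 0.18575139 0.25      ] [0.74446459 0.1858776  0.25      ]
```

```bash
python3 -W ignore - <<'E'
from plant import *
from hp import *
p=np.load("pose.npy"); p[0]+=.0028; p[1]+=.0015; p[2]=np.radians(80.4); np.save("pose.npy",p)
P,o=knob(0,.35,-1); move_l(list(P),feed=.2,rotation=list(o))
P,o=knob(0,.280,-1); print("hit",move_l(list(P),feed=.12,max_force=8))
gripper_to(.026,20)
s=observe();print(s["time_s"],s["eef_pos"],P,s["opening"],s["ft_force"])
for i,a in enumerate(np.radians([10,20,30,40,50,57])):
    P,o=knob(a,.280,-1,off=.003); r=move_l(list(P),feed=.06,rotation=list(o),max_force=25)
    s=observe();print(s["time_s"],r,np.degrees(a),s["ft_force"],s["eef_pos"]-P)
    if r: break
E
```

```text
hit False
5.1333 [0.58878784 0.14834871 0.28065176] [0.58851294 0.14833064 0.28      ] 0.025981954198265055 [0.54715348 0.07025249 0.53536743]
5.5667 False 10.0 [ 0.40903675 -0.2976546   1.14464722] [6.44889241e-05 5.06887778e-05 2.28792824e-04]
5.95 False 20.0 [-0.1917548   0.37138441  1.32290044] [2.76609364e-04 2.92630512e-06 5.61503376e-05]
6.3333 False 29.999999999999996 [-0.58939649 -0.26348206 -0.11378468] [3.88421625e-04 3.38371048e-05 1.17602529e-04]
6.7167 False 40.0 [ 0.05242046  0.32425802 -0.38985177] [4.15162936e-04 6.66875701e-05 8.77851034e-05]
7.1 False 50.0 [-0.00734666  0.45234813  0.19024473] [2.73858210e-04 6.05940442e-05 7.39902449e-05]
7.4167 False 57.00000000000001 [-0.52845369 -0.27382617 -0.55314722] [ 2.13099255e-04  8.57888345e-05 -5.00223151e-06]
```

```bash
cat >> hp.py <<'E'
def shot(n,tag):
    from plant import get_image,get_calibration
    c=get_calibration(n); im,d=get_image(n)
    cv2.imwrite(f"pics/{n}{tag}.png",im[:,:,::-1]); np.save(f"pics/{n}{tag}.npy",d)
    np.savez(f"pics/{n}{tag}cal.npz",K=c["intrinsics"],D=c["dist_coeffs"],T=c["world_from_camera"])
E
python3 -W ignore - <<'E'
from hp import *
shot("wrist","2")
E
```

```text
(no output)
```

View pics/wrist2.png

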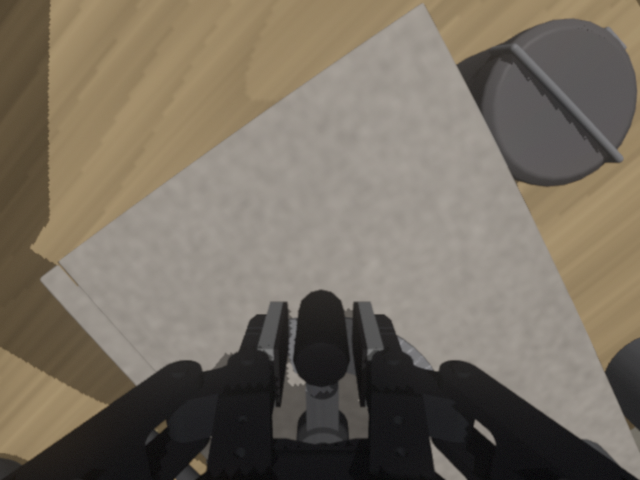

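The knob at (320,345) sits between the pads and follows them. I'll push on to the notch under a force limit.

```bash
python3 -W ignore - <<'E'
from plant import *
from hp import *
for a,off in [(60,.003),(61,.005),(61.5,.008)]:
    P,o=knob(np.radians(a),.280,-1,off=off); r=move_l(list(P),feed=.03,rotation=list(o),max_force=9)
    s=observe();print(s["time_s"],r,a,s["ft_force"],s["eef_pos"]-P)
    if r: break
shot("wrist","3")
E
```

```text
7.7583 False 60 [ 0.20656764 -0.56537795  0.20540277] [ 1.52967537e-04  1.31187186e-04 -1.92994348e-05]
8.025 False 61 [-0.47976601 -0.97459743  0.50247597] [6.52624171e-05 3.24849431e-05 2.22595844e-05]
8.2333 True 61.5 [2.38886583 3.6201439  1.41216502] [ 1.78152180e-03  2.31943294e-03 -2.51900063e-05]
```

View pics/wrist3.png

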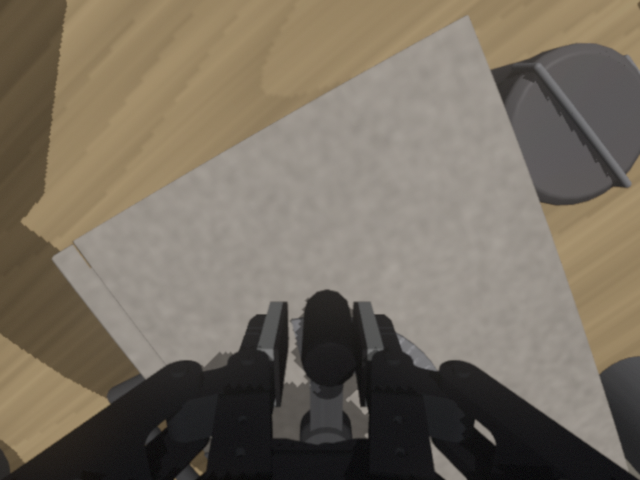

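The contact force rose past 60°, so I back off, open, rise and measure the lever angle.

```bash
python3 -W ignore - <<'E'
from plant import *
from hp import *
P,o=knob(np.radians(60.5),.280,-1,off=.0); move_l(list(P),feed=.05,rotation=list(o))
gripper_to(.045)
P[2]=.40; move_l(list(P),feed=.25)
shot("wrist","4"); shot("top","4"); s=observe(); print(s["time_s"],s["ft_force"])
im=cv2.imread("pics/wrist4.png"); cv2.imwrite("pics/w4c.png",cv2.resize(im[200:350,230:410],(720,600),interpolation=cv2.INTER_CUBIC))
E
```

```text
9.6417 [0.53725312 0.23146488 0.26219647]
```

View pics/w4c.png

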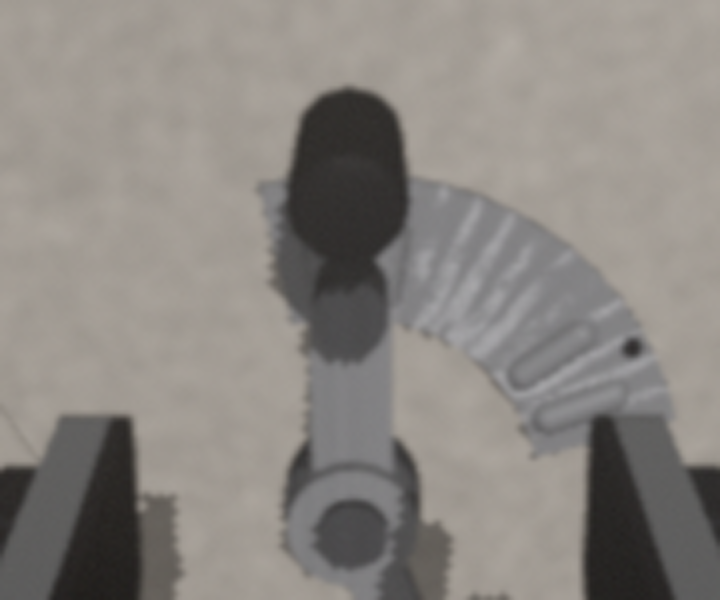

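View pics/wrist4.png

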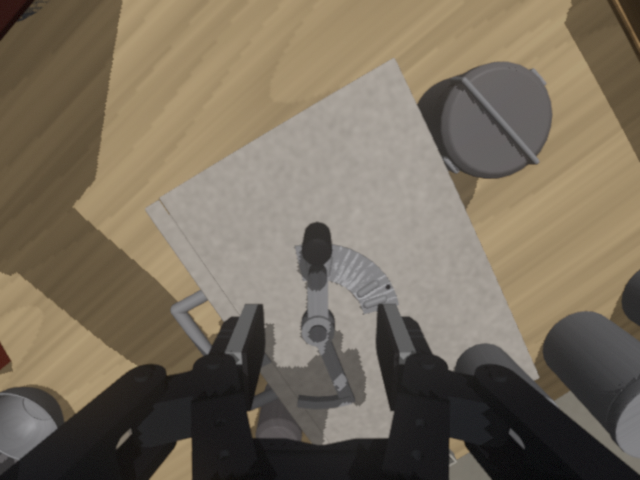

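```bash
python3 -W ignore - <<'E'
from plant import *
from hp import *
k=ray("wrist",(317,251),.31,"4"); v=ray("wrist",(316.5,331.5),.272,"4"); d=k-v
print(k,v,W((-.045,0,.27)),np.hypot(*d[:2]),np.degrees(np.arctan2(d[1],d[0]))-80.4)
gripper_to(.036)
P,o=bar(0,0,lift=.13); movep(list(P),list(o))
shot("wrist","5"); s=observe(); print(s["time_s"],s["eef_pos"]-P)
print(proj("wrist",[W((-.158,0,.231)),W((-.158,.06,.231)),W((-.158,-.06,.231)),W((-.116,.149,.249)),W((-.116,-.149,.249))],"5"))
E
```

```text
[0.51135565 0.11910534 0.31      ] [0.5719661  0.06888496 0.272     ] [0.57517144 0.06945095 0.27      ] 0.07871285592301916 59.95565960400029
10.7417 [0.00019014 0.00090195 0.00072958]
[[318.6575476  244.4938417 ]
 [318.53064576 151.77580837]
 [318.77486796 325.12868015]
 [399.28163422 -19.2966375 ]
 [375.25703991 442.43176487]]
```

View pics/wrist5.png

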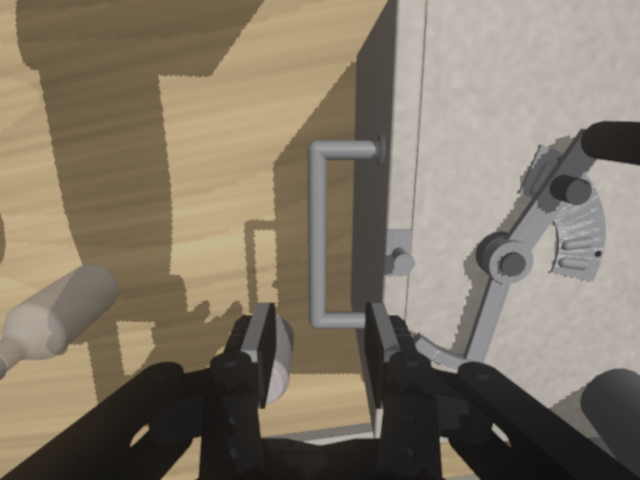

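The latch measures 60.0°. The bar lies at u≈318, v 150 to 320, and matches the prediction within 1–3 px. I descend, grip and check.

```bash
python3 -W ignore - <<'E'
from plant import *
from hp import *
P,o=bar(0,0); r=move_l(list(P),feed=.12,rotation=list(o),max_force=8)
s=observe(); print(s["time_s"],r,s["eef_pos"]-P,s["ft_force"])
if not r:
    gripper_to(.005,50); s=observe(); print(s["time_s"],s["opening"],s["ft_force"])
E
```

```text
11.625 True [-0.0007663   0.00083739  0.01545865] [-3.12020473  0.47995599  8.94968537]
```

```bash
python3 -W ignore - <<'E'
from hp import *
shot("wrist","6"); shot("scene","6");shot("top","6")
im=cv2.imread("pics/scene6.png"); cv2.imwrite("pics/s6c.png",cv2.resize(im[190:340,250:430],(720,600),interpolation=cv2.INTER_CUBIC))
E
```

```text
(no output)
```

View pics/wrist6.png

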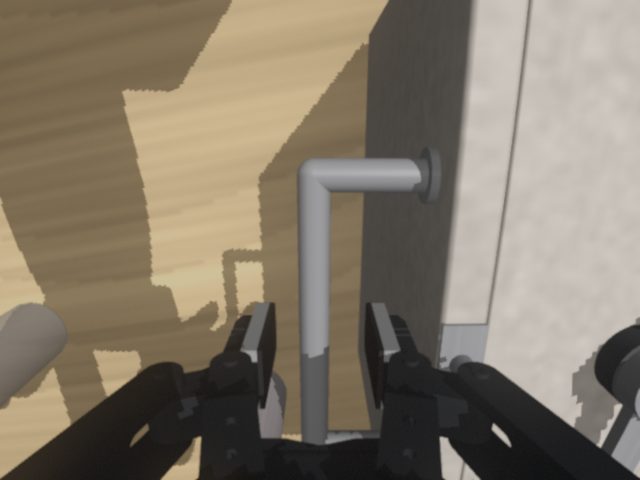

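View pics/s6c.png

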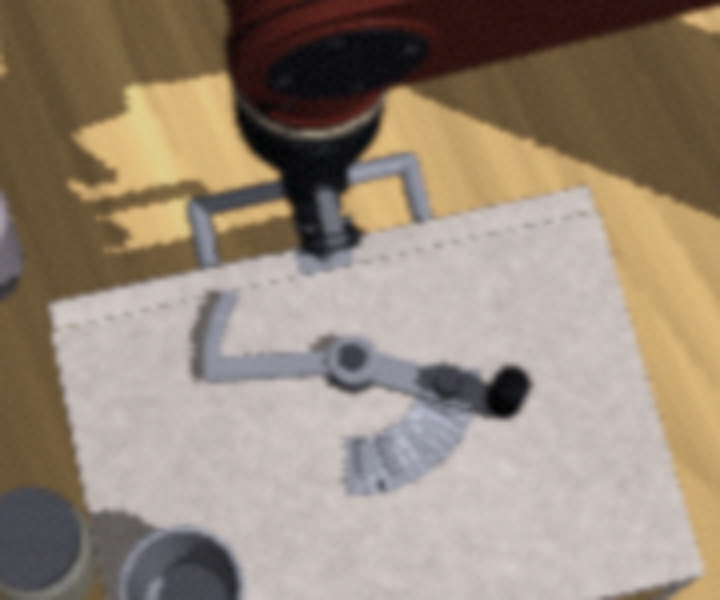

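The finger's outer knuckle came down on the keeper stud at mid-width, while the bar itself at u≈315 is centred between the pads. I'll back up, shift 30 mm along the bar away from the stud and hook, and lean the tool outward.

```bash
cat >> hp.py <<'E'
def bar2(t,lean,lift=0.,back=.015,yb=.03,sgn=1):
    P,o=bar(t,lean,back=back,sgn=sgn,lift=lift); return list(P+Bdir((0,yb,0))),list(o)
E
python3 -W ignore - <<'E'
from plant import *
from hp import *
np.set_printoptions(precision=3,suppress=True)
for l in (.3,.35): print(inverse_kinematics(*bar2(0,l)),inverse_kinematics(*bar2(0,l,lift=.1)),[inverse_kinematics(*bar2(.53,.53+x)) for x in (0,.15,.3)])
P,o=bar2(0,0,lift=.1); Q=observe()["eef_pos"]; move_l([Q[0],Q[1],P[2]],feed=.2)
P,o=bar2(0,.33,lift=.1); movep(P,o); gripper_to(.030)
shot("wrist","7"); s=observe(); print(s["time_s"],s["ft_force"],s["eef_pos"]-P)
E
```

```text
[-0.399  0.015  1.819  0.297  1.387 -1.868] [-0.453 -0.041  1.694  0.287  1.575 -1.868] [array([-0.682,  0.193,  1.792,  0.459,  1.451, -2.21 ]), array([-0.741,  0.262,  1.766,  0.557,  1.533, -2.287]), array([-0.79 ,  0.341,  1.738,  0.644,  1.619, -2.351])]
[-0.427  0.023  1.82   0.343  1.401 -1.906] [-0.489 -0.03   1.696  0.331  1.59  -1.905] [array([-0.682,  0.193,  1.792,  0.459,  1.451, -2.21 ]), array([-0.741,  0.262,  1.766,  0.557,  1.533, -2.287]), array([-0.79 ,  0.341,  1.738,  0.644,  1.619, -2.351])]
13.0583 [0.158 0.554 0.305] [ 0.     0.001 -0.   ]
```

View pics/wrist7.png

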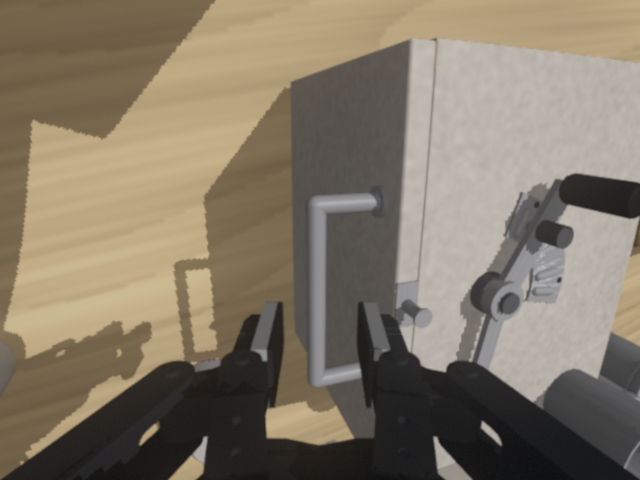

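The bar at u≈318 is centred between the pads, and the stud at (415,312) is clear to the side. The latch is still over, so I descend.

```bash
python3 -W ignore - <<'E'
from plant import *
from hp import *
P,o=bar2(0,.33); r=move_l(P,feed=.1,rotation=o,max_force=8)
s=observe(); print(s["time_s"],r,s["eef_pos"]-P,s["ft_force"])
if not r:
    gripper_to(.004,50); s=observe(); print(s["time_s"],s["opening"],s["ft_force"])
shot("wrist","8")
E
```

```text
14.2083 False [ 0.0004892  -0.00034215  0.00079571] [ 0.29060476 -0.41943968  0.73574122]
14.5167 0.010450419547858315 [-1.74379664 -4.2940422   0.7833065 ]
```

View pics/wrist8.png

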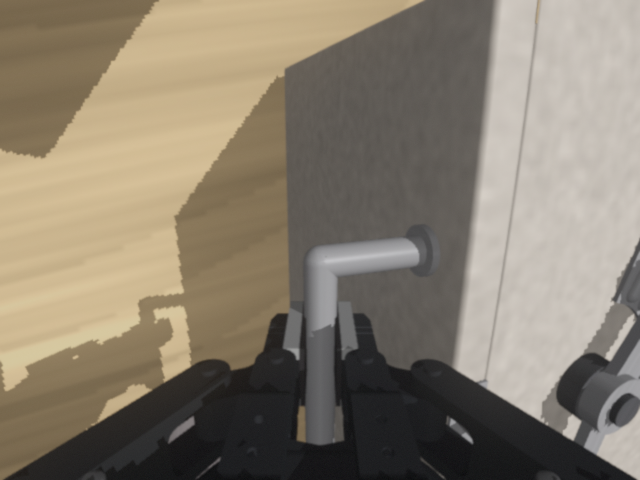

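The pads have the bar, at 10.4 mm opening with the 12 mm bar at (320,340). Now I pull along the arc.

```bash
python3 -W ignore - <<'E'
from plant import *
from hp import *
for t in np.linspace(0,.53,9)[1:]:
    P,o=bar2(t,.33+t*.85); r=move_l(P,feed=.06,rotation=o,max_force=30)
    s=observe(); print(round(s["time_s"],2),r,round(t,3),s["ft_force"].round(1),(s["eef_pos"]-P).round(4),round(s["opening"],4))
    if r: break
hold(.3); shot("wrist","9"); shot("scene","9"); shot("top","9"); print(observe()["ft_force"])
E
```

```text
14.93 False 0.066 [-0.8  2.6  5.7] [ 0.0005 -0.      0.0011] 0.0101
15.3 False 0.132 [-2.   1.3  7.1] [ 0.0005 -0.0001  0.0012] 0.0103
15.67 False 0.199 [-2.7  0.5  8.2] [ 0.0004 -0.0003  0.0013] 0.0101
16.03 False 0.265 [-2.6  0.8  8.8] [ 0.0004 -0.0004  0.0014] 0.0104
16.4 False 0.331 [-2.9 -0.8  9.7] [ 0.0003 -0.0005  0.0015] 0.0103
16.77 False 0.398 [-3.9 -0.8 10.3] [ 0.0003 -0.0007  0.0015] 0.0101
17.13 False 0.464 [-3.7 -1.9 11. ] [ 0.0002 -0.0009  0.0015] 0.0102
17.5 False 0.53 [-3.9 -3.  10.9] [ 0.0002 -0.001   0.0016] 0.0102
[-3.38810972 -2.95032559 10.37906002]
```

View pics/wrist9.png

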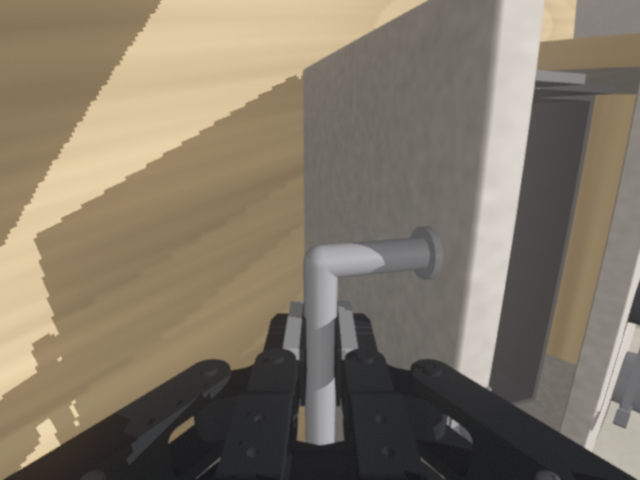

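View pics/scene9.png

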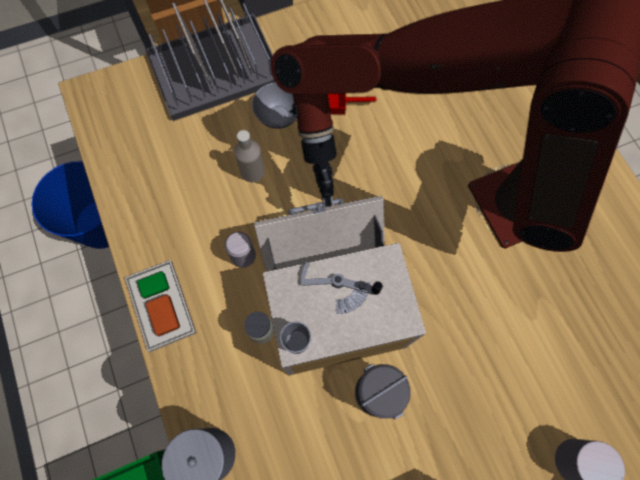

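View pics/top9.png

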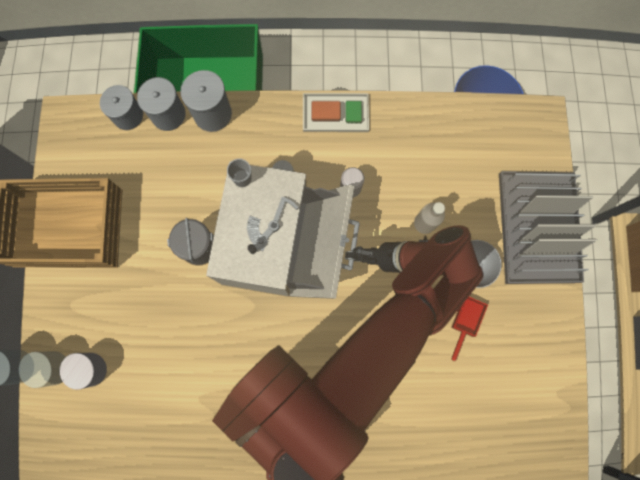

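The front is out and held, and the latch is still at the two dots. I'll measure the tilt from panel depth and compare the objects before and after.

```bash
python3 -W ignore - <<'E'
from hp import *
from plant import observe
d=np.load("pics/wrist9.npy"); c=np.load("pics/wrist9cal.npz");K,T=c["K"],c["T"]
uv=np.array([(u,v) for u in range(330,460,6) for v in range(120,215,6)])
p=cv2.undistortPoints(uv[:,None].astype(float),K,c["D"])[:,0]; z=d[uv[:,1],uv[:,0]]
P=(T@np.c_[p[:,0]*z,p[:,1]*z,z,np.ones(len(z))].T).T[:,:3]
m=P.mean(0); n=np.linalg.svd(P-m)[2][2]; r=(P-m)@n
print("tilt",np.degrees(np.arcsin(abs(n[2]))),"rms",r.std(), n)
f=np.array([-.108-.008*np.cos(.53)-.229*np.sin(.53),0,.02+.229*np.cos(.53)-.008*np.sin(.53)])
for t in (.45,.53,.6):
  a=[W((-.108-.008*np.cos(t)-.229*np.sin(t),y,.02+.229*np.cos(t)-.008*np.sin(t))) for y in(-.149,.149)]
  print(t,proj("scene",a,"9").round(1).tolist(),proj("top",a,"9").round(1).tolist())
A=np.hstack([cv2.imread(f"pics/scene{k}.png")[215:305,210:300] for k in "09"]); cv2.imwrite("pics/cmp.png",cv2.resize(A,None,fx=4,fy=4,interpolation=cv2.INTER_CUBIC))
print(np.abs(observe()["joint_velocities"]).max())
E
```

```text
tilt 29.672718807708957 rms 0.00028930150480771863 [-0.14898575 -0.85599864 -0.49504502]
0.45 [[253.6, 227.6], [382.5, 199.9]] [[347.9, 182.6], [329.6, 295.9]]
0.53 [[252.7, 222.5], [380.2, 195.2]] [[353.7, 184.6], [335.6, 297.2]]
0.6 [[252.0, 218.6], [378.2, 191.6]] [[358.4, 186.3], [340.6, 298.3]]
0.0013318204163748916
```

View pics/cmp.png

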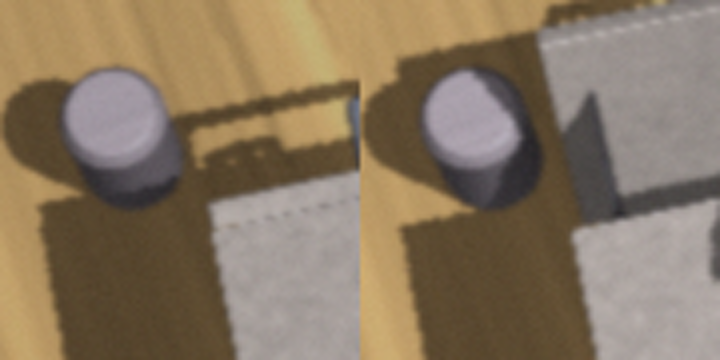

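The measured tilt is 29.7°, the can hasn't moved, and the arm is still. I'll check the latch angle in the last pictures, then hand in.

```bash
python3 -W ignore - <<'E'
from hp import *
from plant import *
k=ray("scene",(376.5,288),.31,"9"); print(k, proj("scene",W((-.045+.04,.0693,.31)),"9"))
hold(.3); s=observe(); print(s["time_s"],s["opening"],s["ft_force"],abs(s["joint_velocities"]).max()); job_done()
E
```

```text
[0.51584046 0.12227735 0.31      ] [[377.18062305 286.72178387]]
18.25 0.010016288930739897 [-4.22374459 -2.35846738 11.43495857] 0.0016690182675756632
the job is handed in; nothing more can be done
```

I swung the latch into its free notch, pulled the front out by its bar handle and handed the job in at 18.3 s, still holding it. `job_done()` reports no verdict, so the results below are my own last checks.

- **Latch:** it measured 60.0° in the wrist picture before the pull. In the last scene picture the knob is still within about 1.5 px of the free-notch position.
- **Front:** the panel's tilt measured 29.7° from the depth picture. The pads are on the bar at about 10 mm opening with a 50 N grip setting. The wrist force is about 12 N, and the arm's joint speeds are near zero.
- **Other things:** I compared the can closely before and after, and it had not moved. The rest I only saw in the last scene and top pictures, where they looked in place. I did not measure them, and the arm partly hides the bowl and scoop in those views.

**Contact on the way:** my first descent to the bar touched the keeper stud on the panel's top edge and stopped at the 8 N limit. I backed off, shifted 30 mm along the bar, leaned the tool outward and took the bar without further contact.

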